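# Put the welding positioner's selector lever into its third slot

## Robot

A 6-joint arm with a two-finger parallel gripper is mounted at the origin on a cart in front of the work surface, level with it; the furniture and walls round the work are solid. World frame = base frame: x ahead of the robot, y to its left, z up, the work surface at z = 0. Lengths are in mm, angles in rad, forces in N, time in s.
With the tool pointing down it reaches from about 350 to 925 mm from the base axis. Payload 6.4 kg.
Tool frame: the origin (TCP) lies at the very end of the fingers, on their centre line; the grasp point (between the pads) lies grasp_offset behind it (grasp_offset is the distance from the TCP to the grasp point, in mm); z points along the fingers, x is the direction in which the jaws open and shut, and the axes are right-handed (so a half turn about z gives the same grasp; the last joint's range is limited). The gripper opens to 85 mm and grips with 20 to 120 N. Pads are 22 mm wide; open, the fingers measure 114 mm over their backs; the gripper's body (76 mm by 85 mm) begins 54 mm behind the grasp point. The pads swing forward as they close: fully open they stand 13 mm farther back than shut.
Start: joints at [1.005, 0.245, 1.558, -0, 1.339, -0.174], TCP at [248.202, 600.757, 231.29] pointing down, gripper open.
Joint ranges: [-3.13, 3.13], [-1.02, 2.26], [0.13, 2.54], [-0.95, 4.09], [0.21, 2.88], [-2.74, 2.74]. Speed limits (rad/s): [2.57, 2.57, 3.14, 3.14, 3.14, 3.14].

## Interface

Orientations are given as a unit quaternion [w, x, y, z].
In Python, from workcell import move_pose, movel, move_joints, ungrasp, grasp, hold, inverse_kinematics, state, read_camera, camera_params, Unreachable, job_done, silhouettes, landmark_of, grasp_offset gives the robot as it stands. Calls block until the motion is done:
- move_pose(position, orientation): joint-space move of the TCP to a pose.
- movel(position, ori=None, max_speed=150, until_force=None): straight line of the TCP; ori=None keeps the orientation; max_speed is the mean speed in mm/s. With until_force (N) it stops when the force on the tool has changed by that much, and returns True; else False.
- move_joints(angles): joint-space move.
- ungrasp() and grasp(strength=None): open the fingers fully, or close them until they stop; strength is the grip in N (None keeps the last).
- hold(seconds).
- inverse_kinematics(position, orientation): joint angles nearest the present ones, or None.
- state(): the state.
- read_camera(name): name is "side" or "top" or "wrist"; returns the picture (400x640x3 uint8, blue, green, red); there is no depth.
- camera_params(name): a dict with "intrinsics" (3x3 intrinsics, pixels), "dist_coeffs" ([k1, k2, p1, p2, k3] as OpenCV has them; the pictures are not rectified), "R" (3x3) and "t" (3): a world point X has camera coordinates R X + t; the wrist camera has in their place "mount" (4x4, takes a point from camera to tool coordinates, whose origin is the TCP and whose axes are the tool frame's). Camera axes: x right, y down, z forward; pixel columns grow to the right and rows downward; lengths in mm; the calibration is good to about 2 mm. A picture is of the moment at which its call begins: read the wrist's pose just before it. camera_params takes no time and is no camera call.
A pose or a line that the arm cannot do raises Unreachable and nothing moves.
- job_done(): hands the job in, once; it reports no verdict.
Trained networks look in the newest picture that a camera, given by its name, has taken for a name from the list of things; names that differ only in an ending like _2 or _b are one class to them, and where a whole thing is asked for, a point or a joint stands for the part that bears it (a point fixed in the world has none). Each returns a list of dicts, best first, with "conf" (0 to 1); they miss things now and then, are a little off and sometimes report something else, mostly with a low value. They report only what shows in the picture. A call takes as long as a camera call.
- silhouettes(camera, target): "mask" (400x640 bool, what is visible of it).
- landmark_of(camera, target): "xyz" ([x, y, z] in mm, in the coordinates of the camera as it stood for that picture, good to about 4 mm: a listed point, or the origin of a listed thing).
The state is a dict: "clock": time; "qpos": joint angles; "dq": joint speeds; "effort": joint torques, N m; "tcp_pos": TCP position; "orientation": TCP orientation; "contact_force": force on the tool from outside, world axes, zero at the start; "moment": the same for the moment, N m; "finger_gap": finger opening in mm.
Only numpy, scipy, OpenCV 4.12 (cv2) and the standard library are available. Lean on these libraries where they do the work, as an engineer would, in place of code of your own. Each camera call takes 0.05 s, during which the arm holds its last target.

## Task

The speed selector of the small welding positioner is in its first slot, the leftmost of the three in the H-shaped gate as seen from the robot's side. Push the lever with your fingertips into the cross lane, across to the third (rightmost) slot, and then forward, away from the robot's side, until it is fully home at the far end of that slot, and let go of it there. Do not let it run into the second slot or the rear half of the third on the way, only push it and never take it between the fingers, and leave the ring, the ceramic cup and the bolt where they are.

Things in the scene. Friction and masses are not known exactly. Their poses are not given: they have to be found in the camera images.
- positioner: Small bench welding positioner, fixed to the table. Origin: centre of the underside of its grey selector box (150 mm in x, 160 in y, top 90 mm above the table), at table height. x axis forward (away from the robot's side), y left, z up. Box and turntable (on its left) share a dark base plate, 190 by 385 mm, 12 mm thick.
- gate (a point): Centre of the steel gate plate (126 by 136 mm) on the box, on its upper face, 100 mm above the table; axes as the positioner. Three slots along x, 16 mm wide, 68 mm long, lie at y = +28 (first), 0 (second) and -28 mm (third); a cross lane along y at x = 0, 16 mm wide, joins them. The tongue ends at the lane are round.
- pivot (a point): Point about which the lever tilts, inside the box, 20 mm above the table; axes as the positioner. With c = shift_across and f = shift_forward the knob's centre lies from here at x = 0.140 sin f, y = -0.140 sin c cos f, z = 0.140 cos c cos f (m).
- turntable (a point): Centre of the upper face of the round steel turntable, 85 mm in radius, 76 mm above the table, 175 mm to the left of the box's centre.
- knob (a point): Centre of the black lever knob; z points up along the lever. The knob is round, 50 mm tall (25 mm each way from here), 22 mm in diameter at its foot, 33 mm at its widest 8 mm above here, 18 mm on top; below it an 11 mm steel stem runs down into the gate. The lever has no spring: friction holds it where it is left, and about 1.5 N at the knob moves it.
- shift_across (a joint): Sideways tilt of the lever in rad, positive to the right (the positioner's -y): about -0.35 in the first slot, 0 in the second, +0.35 in the third; stops at -0.36 and +0.36. It can change only while the stem is in the cross lane.
- shift_forward (a joint): Fore-and-aft tilt of the lever in rad, positive forward (the positioner's +x): 0 in the middle of the cross lane (the stem has about 0.03 rad of play there), +0.33 fully home at the far end of a slot, -0.33 at its near end. It can leave the range of the lane only where the stem stands in front of a slot. At the start it may have any value, with the lever in the first slot.
- spacer_ring: Turned steel ring, 48 mm across, 18 mm high, lying loose on the turntable; origin at the centre of its underside. Bystander.
- ceramic_cup_3: Brown ceramic torch cup, 24 mm across, 40 mm high, standing loose on the table in front of the positioner (towards the robot); origin at the centre of its underside. Bystander.
- bolt_m12_2: Steel bolt, 48 mm high, standing loose on its head on the table to the right of the positioner; origin at the centre of its underside. Bystander.

How it is judged (in metres and radians):
On the way:
1. the lever stands in the cross lane in front of the third slot (value of joint shift_across above 0.27 rad and value of joint shift_forward between -0.15 and 0.15 rad).
At the end, for the whole second after the job is handed in: The lever is at rest and released in the third slot (shift_across above 0.29 rad), fully forward (shift_forward above 0.28 rad, that is within 0.05 rad, 7 mm at the knob, of its stop), and ring, cup and bolt are within 10 mm of where they stood (value of joint shift_across above 0.29 rad and value of joint shift_forward above 0.28 rad and velocity of joint shift_forward between -0.05 and 0.05 rad/s and velocity of joint shift_across between -0.05 and 0.05 rad/s and distance of each of spacer_ring, ceramic_cup_3, bolt_m12_2 from where it was at the start of the episode below 0.01 m); the robot touches nothing.
It fails at once if the lever runs into the second slot (value of joint shift_across between -0.17 and 0.17 rad and (value of joint shift_forward above 0.2 rad or value of joint shift_forward below -0.2 rad)).
It fails at once if the lever runs into the rear half of the third slot (value of joint shift_across above 0.2 rad and value of joint shift_forward below -0.2 rad).
It fails at once if the lever is taken between the fingers (x of the grasp point in the frame of knob between -0.011 and 0.011 m and y of the grasp point in the frame of knob between -0.011 and 0.011 m and z of the grasp point in the frame of knob between -0.06 and 0.033 m).
It fails at once if the ring, the cup or the bolt is moved or lifted (distance of any of spacer_ring, ceramic_cup_3, bolt_m12_2 from where it was at the start of the episode above 0.015 m).
It also fails if it takes over 64 s, if anything falls off the work surface, if the arm or the gripper's body presses on something with over 40 N, if the wrist force passes 120 N, or if a joint passes its speed limit or range.

## Working session

There is one attempt and no reset: what is moved stays moved. The work goes in short steps, each a Python script; the robot and the scene stay as the last script left them, time stands still between calls to the robot, and variables do not carry over. Pictures are saved under pics/ and viewed, and the job is handed in when it is done.

```bash
mkdir -p pics; ls
cat > h.py <<'E'
import numpy as np, cv2
from workcell import *
def toworld(cam,p):
    c=camera_params(cam)
    if 'R' in c: return np.array(c['R']).T@(np.array(p)-np.array(c['t']))
def proj(cam,X):
    c=camera_params(cam); r,_=cv2.Rodrigues(np.array(c['R'],float))
    return cv2.projectPoints(np.array(X,float).reshape(-1,1,3),r,np.array(c['t'],float),np.array(c['intrinsics'],float),np.array(c['dist_coeffs'],float))[0].reshape(-1,2)
E
python3 - <<'E'
from h import *
print(state(), grasp_offset)
for cam in ['side','top']:
    cv2.imwrite(f'pics/{cam}0.png',read_camera(cam))
    for n in ['positioner','gate','pivot','turntable','knob','spacer_ring','ceramic_cup_3','bolt_m12_2']:
        for d in landmark_of(cam,n)[:2]: print(cam,n,round(d['conf'],2),toworld(cam,d['xyz']).round(1))
E
```

```text
pics
{'clock': 0.0, 'qpos': array([ 1.00488360e+00,  2.45822045e-01,  1.55904226e+00, -1.61156951e-05,
        1.33872889e+00, -1.74095085e-01]), 'dq': array([ 1.62688066e-04, -9.67796842e-05,  5.07591946e-04, -1.51745013e-03,
        2.26182503e-03, -2.24744650e-03]), 'effort': array([ 1.28644402e-03, -4.29503489e+01, -3.26138556e+01, -1.14787531e-04,
        5.24858362e-03, -7.24806029e-07]), 'tcp_pos': array([247.89539505, 600.24716013, 230.16005561]), 'orientation': array([ 4.10833630e-04,  8.31223230e-01,  5.55937893e-01, -9.12042155e-04]), 'contact_force': array([ 0.49151242, -0.47470123, -0.34315043]), 'moment': array([-0.00196099,  0.04390905,  0.00693469]), 'finger_gap': 85.3776082534774} 18.700000000000003
side positioner 0.76 [531.3  -7.7  -2.9]
side gate 0.81 [531.6  -9.2  99.4]
side turntable 0.58 [589.7 157.9  77.2]
side turntable 0.42 [405.3  67.   -3.9]
side knob 0.58 [544.4  40.7 151.9]
side spacer_ring 0.4 [582.2 146.9  75. ]
side ceramic_cup_3 0.42 [404.8  66.8  -5.9]
side bolt_m12_2 0.7 [ 495.3 -169.    -0.6]
top positioner 0.89 [528.4  -4.3   4.1]
top positioner 0.26 [526.2  -4.8 103. ]
top gate 0.74 [525.7  -2.4 102. ]
top pivot 0.65 [543.9  39.1 154.6]
top turntable 0.9 [596.9 157.5  73.6]
top turntable 0.64 [580.8 151.4  76.6]
top knob 0.56 [546.3  37.1 152.5]
top spacer_ring 0.54 [580.1 151.4  81.1]
top bolt_m12_2 0.61 [ 5.01e+02 -1.68e+02 -3.00e-01]
```

View pics/side0.png

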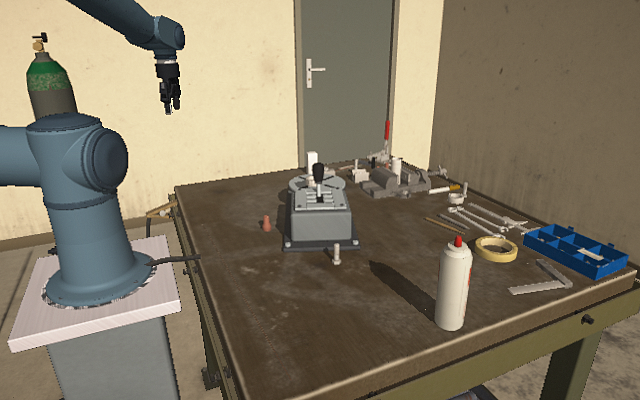

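View pics/top0.png

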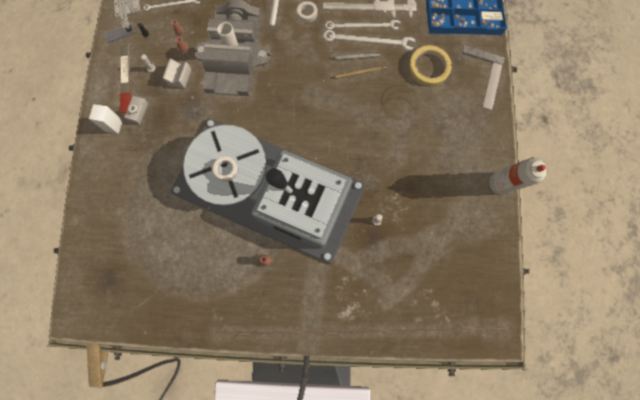

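```bash
cat >> h.py <<'E'
def L2W(P,pose):
    x,y,a=pose; P=np.atleast_2d(np.array(P,float)); c,s=np.cos(a),np.sin(a)
    return np.c_[x+c*P[:,0]-s*P[:,1], y+s*P[:,0]+c*P[:,1], P[:,2]]
def knobL(c,f,r=140): return np.array([r*np.sin(f),-r*np.sin(c)*np.cos(f),20+r*np.cos(c)*np.cos(f)])
def overlay(cam,img,pose,cf,box,k,fn):
    x0,y0,w,h=box
    im=cv2.resize(img[y0:y0+h,x0:x0+w],None,fx=k,fy=k,interpolation=cv2.INTER_CUBIC)
    def pl(P,col,closed=True):
        q=((proj(cam,L2W(P,pose))-[x0,y0]+.5)*k-.5); cv2.polylines(im,[np.round(q*8).astype(np.int32)],closed,col,1,cv2.LINE_AA,3)
    R=lambda cx,cy,a,b,z:[(cx+i*a/2,cy+j*b/2,z) for i,j in((1,1),(1,-1),(-1,-1),(-1,1))]
    pl(R(0,0,126,136,100),(0,0,255)); 
    for y in(28,0,-28): pl(R(0,y,68,16,100),(0,255,0))
    pl(R(0,0,16,72,100),(0,255,0))
    t=np.linspace(0,6.283,60); pl(np.c_[85*np.cos(t),175+85*np.sin(t),76+0*t],(255,0,255))
    pl([[0,0,20],knobL(*cf,165)],(0,255,255),False)
    u=knobL(*cf)-[0,0,20];u/=140;a=np.cross(u,[1,0,0]);a/=np.linalg.norm(a);b=np.cross(u,a)
    for d,r in((-25,11),(8,16.5),(25,9)):
        pl(knobL(*cf)+d*u+r*(np.cos(t)[:,None]*a+np.sin(t)[:,None]*b),(255,255,0))
    cv2.imwrite(fn,im)
E
python3 - <<'E'
from h import *
pose=(528,-5,-np.radians(20.3))
t=cv2.imread('pics/top0.png');s=cv2.imread('pics/side0.png')
overlay('top',t,pose,(-.35,0.0),(165,105,210,165),3.8,'pics/ot0.png')
overlay('side',s,pose,(-.35,0.0),(250,145,120,110),5,'pics/os0.png')
for n in ['positioner']:
  d=silhouettes('top',n)
  print([(q['conf'],q['mask'].sum()) for q in d])
E
```

```text
[(0.97, np.int64(14771)), (0.66, np.int64(380))]
```

View pics/ot0.png

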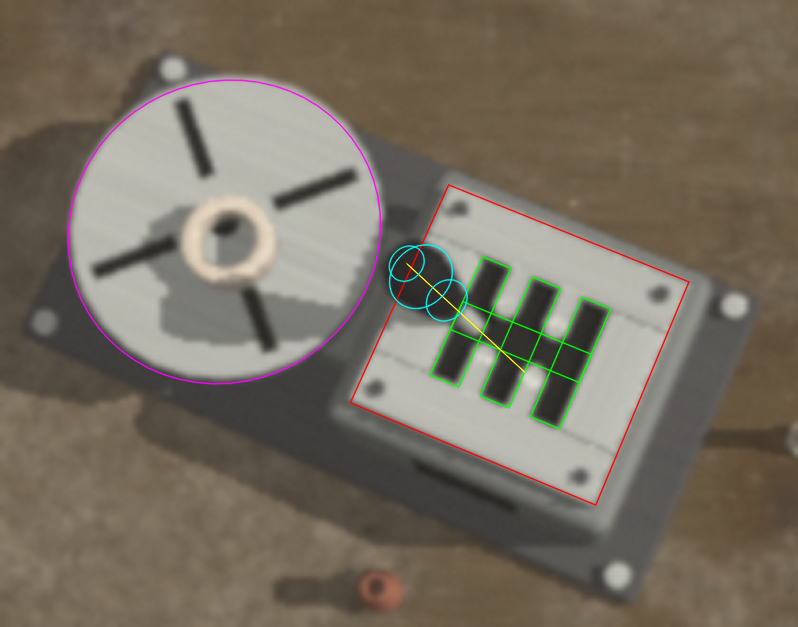

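View pics/os0.png

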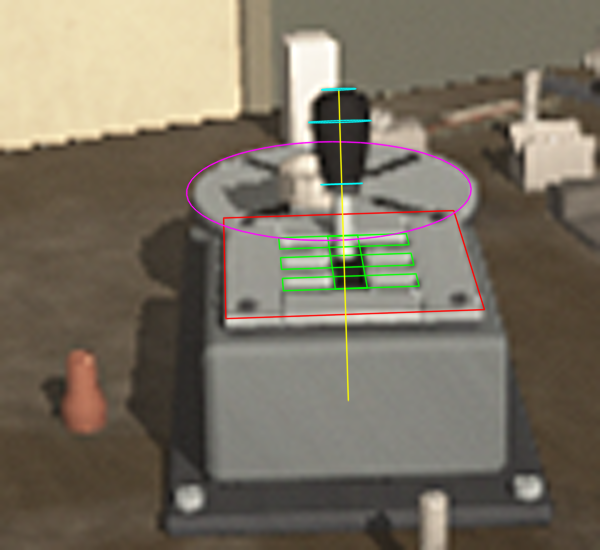

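```bash
cat >> h.py <<'E'
from scipy.spatial.transform import Rotation as Ro
POSE=(528,-5,-np.radians(20.3))
def ori(d):  # tool y along local dir d (2-vector), z down
    a=POSE[2]; y=np.array([np.cos(a)*d[0]-np.sin(a)*d[1],np.sin(a)*d[0]+np.cos(a)*d[1],0]); z=np.array([0,0,-1.]); x=np.cross(y,z)
    q=Ro.from_matrix(np.c_[x,y,z]).as_quat(); return [float(v) for v in (q[3],q[0],q[1],q[2])]
def W(x,y,z): return [float(v) for v in L2W([x,y,z],POSE)[0]]
def both(tag,cf):
    overlay('top',read_camera('top'),POSE,cf,(165,105,210,165),3.8,f'pics/t{tag}.png')
    overlay('side',read_camera('side'),POSE,cf,(250,115,120,120),5,f'pics/s{tag}.png')
E
python3 - <<'E'
from h import *
for d in((0,1),(0,-1),(1,0),(-1,0)): print(d,[None if (q:=inverse_kinematics(W(*p),ori(d))) is None else np.round(q,2).tolist() for p in((0,95,260),(0,-20,123),(-50,-48,125),(30,-48,125))])
E
```

```text
(0, 1) [None, None, None, None]
(0, -1) [[-0.05, 0.03, 1.74, -0.0, 1.37, 0.3], [-0.26, 0.07, 1.96, -0.0, 1.1, 0.09], [-0.31, -0.07, 2.1, -0.0, 1.11, 0.04], [-0.32, 0.12, 1.91, -0.0, 1.11, 0.03]]
(1, 0) [[-0.05, 0.03, 1.74, -0.0, 1.37, -1.27], [-0.26, 0.07, 1.96, -0.0, 1.1, -1.48], [-0.31, -0.07, 2.1, -0.0, 1.11, -1.53], [-0.32, 0.12, 1.91, -0.0, 1.11, -1.54]]
(-1, 0) [[-0.05, 0.03, 1.74, -0.0, 1.37, 1.87], [-0.26, 0.07, 1.96, -0.0, 1.1, 1.66], [-0.31, -0.07, 2.1, -0.0, 1.11, 1.61], [-0.32, 0.12, 1.91, -0.0, 1.11, 1.6]]
```

Run:
```python
from h import *
grasp(20)
move_pose(W(0,95,270),ori((0,-1)))
print(movel(W(0,95,135)))
s=state();print(s['clock'],s['tcp_pos'],s['contact_force'],s['finger_gap'])
both('1',(-.35,0))
```

```text
False
4.9333 [561.77046712  84.10137317 136.10314847] [-0.31634179  0.23044776  0.37849218] 0.10134152517797008
```

View pics/t1.png

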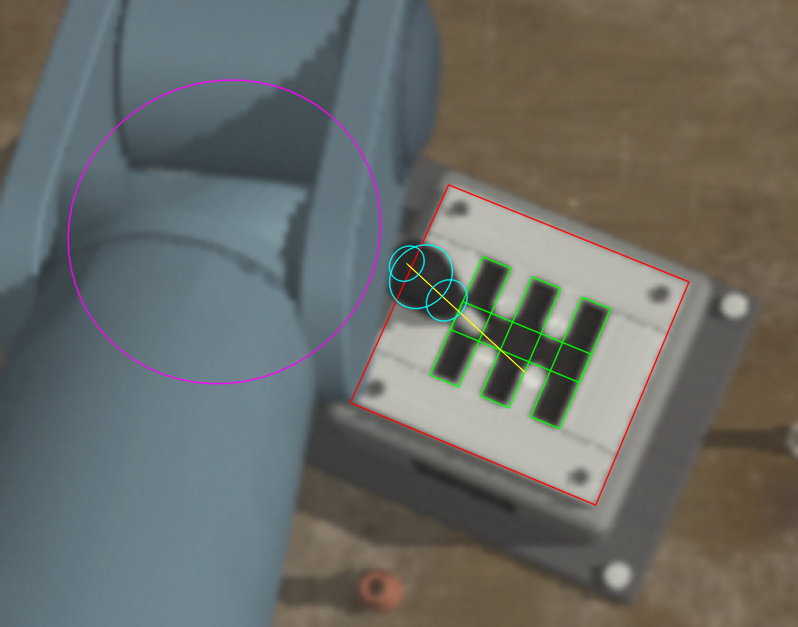

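View pics/s1.png

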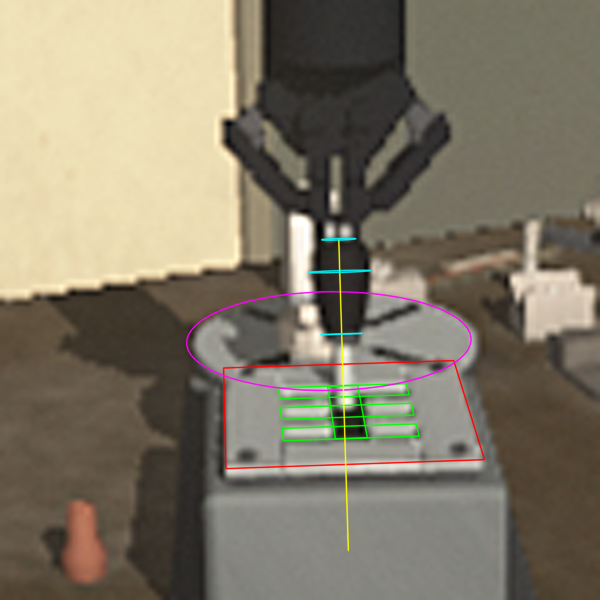

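Run:
```python
from h import *
for y in (75,60,45,30):
    r=movel(W(0,y,135),max_speed=60,until_force=15); s=state();print(y,r,s['tcp_pos'].round(1),s['contact_force'].round(1)) 
    if r: break
print(s['clock'])
both('2',(0.,0))
```

```text
75 False [554.   64.9 135.2] [0.2 0.6 0. ]
60 False [548.5  50.7 134.8] [0.5 0.3 0.2]
45 False [543.3  36.7 134.8] [0.7 0.3 0.6]
30 False [538.2  22.7 134.9] [0.2 0.3 0. ]
6.7167
```

View pics/s2.png

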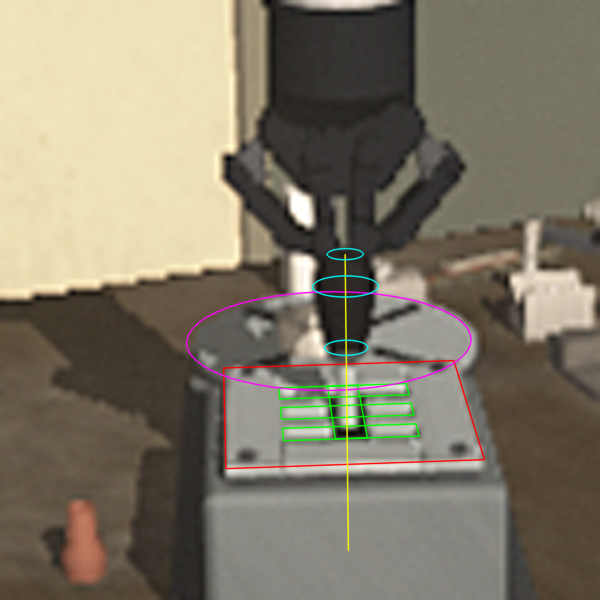

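View pics/t2.png

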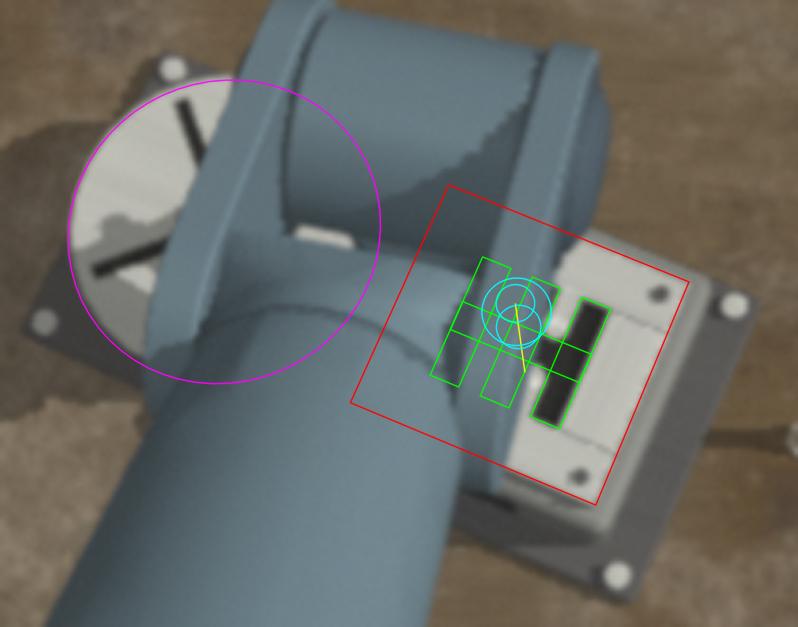

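Run:
```python
from h import *
for y,z in ((15,132),(0,128),(-10,125),(-20,123)):
    r=movel(W(0,y,z),max_speed=50,until_force=12); s=state();print(y,r,s['tcp_pos'].round(1),s['contact_force'].round(1)) 
    if r: break
print(s['clock'])
both('3',(0.35,0))
```

```text
15 False [533.    8.7 131.8] [-0.2  0.2 -0.3]
0 False [527.8  -5.4 127.8] [-0.3  0.8 -0.4]
-10 False [524.3 -14.7 124.8] [-0.5  0.2  0.1]
-20 False [520.9 -23.7 122.9] [ 0.3  1.8 -0.8]
8.4417
```

View pics/s3.png

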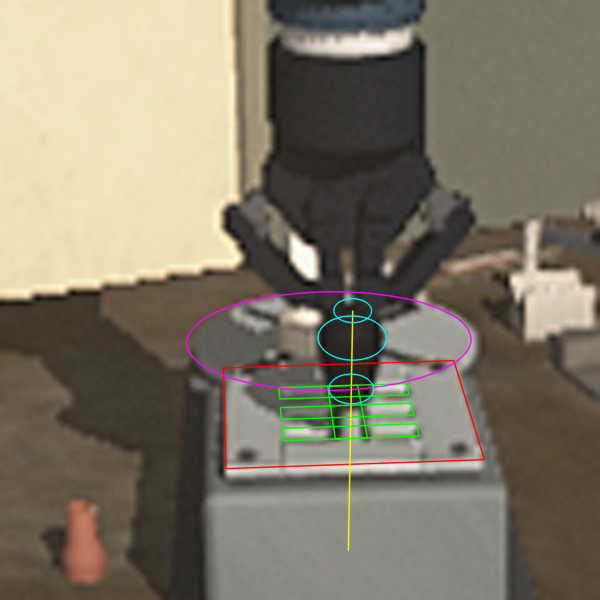

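View pics/t3.png

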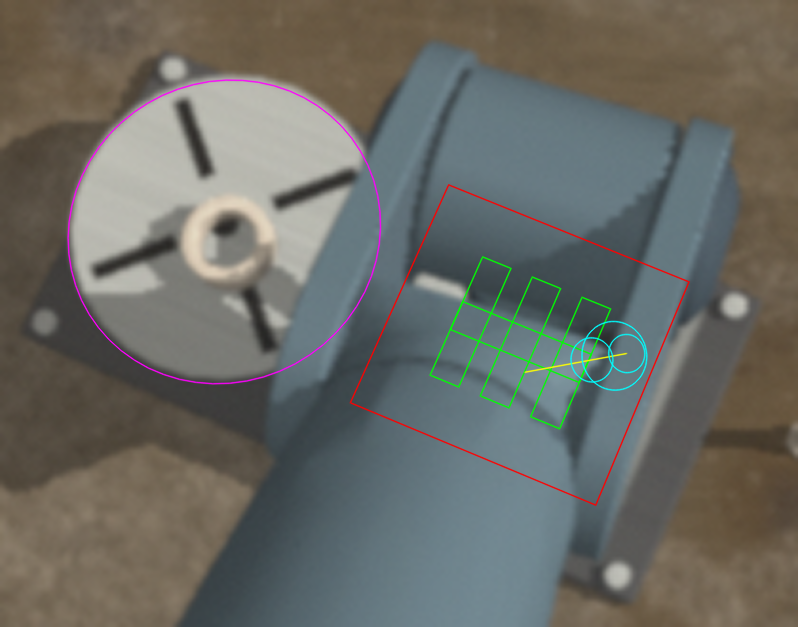

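Run:
```python
from h import *
r=movel(W(0,-28,122),max_speed=20,until_force=10); s=state();print(r,s['tcp_pos'].round(1),s['contact_force'].round(1)) 
print('local y', (s['tcp_pos'][1]+5)*np.cos(POSE[2])-(s['tcp_pos'][0]-528)*np.sin(POSE[2]))
both('4a',(.35,0))
movel(W(0,15,135)); movel(W(0,15,215)); movel(W(-75,20,215))
print(state()['clock'])
both('4',(0.35,0))
```

```text
True [519.3 -27.7 122. ] [3.7 7.1 1.3]
local y -24.316554384932317
10.8333
```

View pics/s4.png

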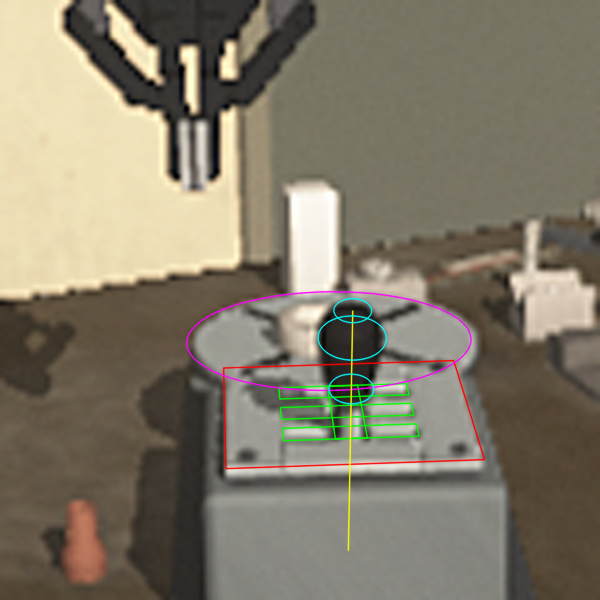

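View pics/t4.png

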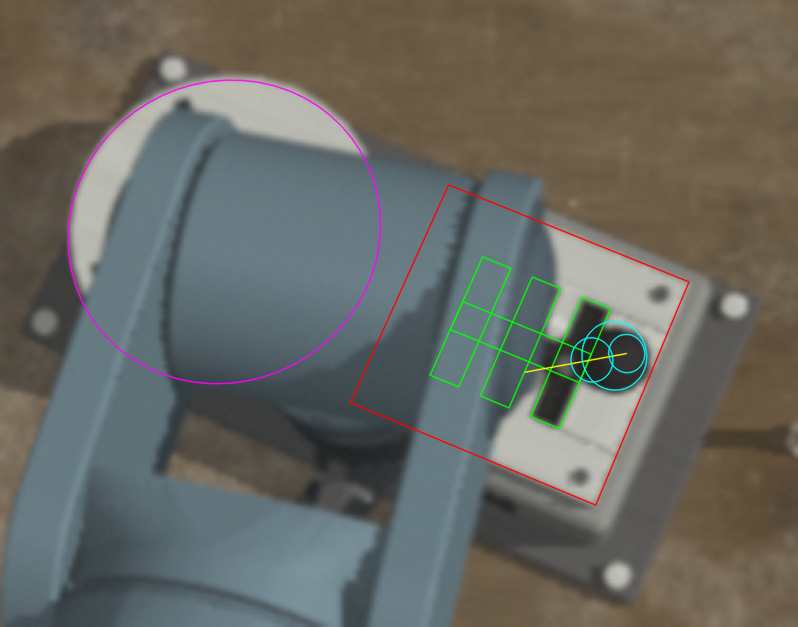

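Run:
```python
from h import *
move_pose(W(-75,-20,215),ori((1,0)))
movel(W(-65,-48,200)); movel(W(-65,-48,122))
P=[(-30,-48,122),(-15,-47,120),(0,-44,117),(8,-42,115)]
for p in P:
    r=movel(W(*p),max_speed=50,until_force=12); s=state();print(p,r,s['tcp_pos'].round(1),s['contact_force'].round(1)) 
    if r: break
print(s['clock'])
both('5',(0.35,.33))
```

```text
(-30, -48, 122) False [483.  -39.5 121.8] [-1.4  0.   0.3]
(-15, -47, 120) False [497.9 -43.9 119.9] [0.4 0.2 0.7]
(0, -44, 117) False [513.  -46.3 116.9] [-0.3 -0.2 -0.9]
(8, -42, 115) False [521.2 -47.2 114.9] [ 0.1 -0.5 -0.5]
15.5167
```

View pics/s5.png

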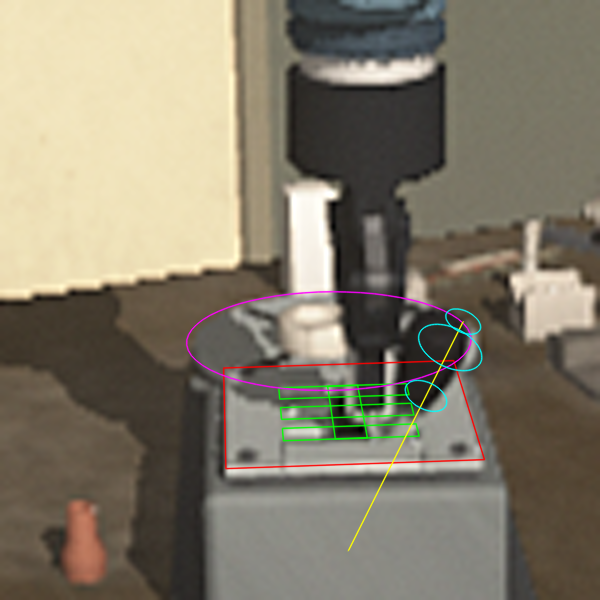

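Lever is tilting forward in the third slot; knob about 15 px left of the model at the stop (around (445,350)). Pushing on to the stop.

Run:
```python
from h import *
for p in [(14,-40,114),(24,-40,114)]:
    r=movel(W(*p),max_speed=20,until_force=10); s=state();d=s['tcp_pos']-W(0,0,0);print(p,r,'local x',d[0]*np.cos(POSE[2])+d[1]*np.sin(POSE[2]),s['contact_force'].round(1)) 
    if r: break
both('6a',(.35,.33))
movel(W(-60,-45,118)); movel(W(-60,-45,230)); move_pose(W(-60,150,300),ori((1,0)))
print(state()['clock'])
both('6',(0.35,.33))
```

```text
(14, -40, 114) False local x 14.050650834806685 [-1.   0.3  0.7]
(24, -40, 114) True local x 19.253273701423453 [-5.2  0.9  4.1]
19.1667
```

View pics/s6.png

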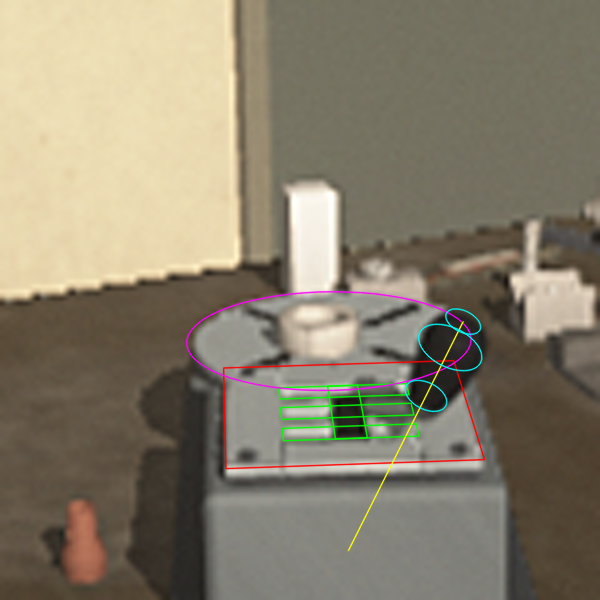

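View pics/t6.png

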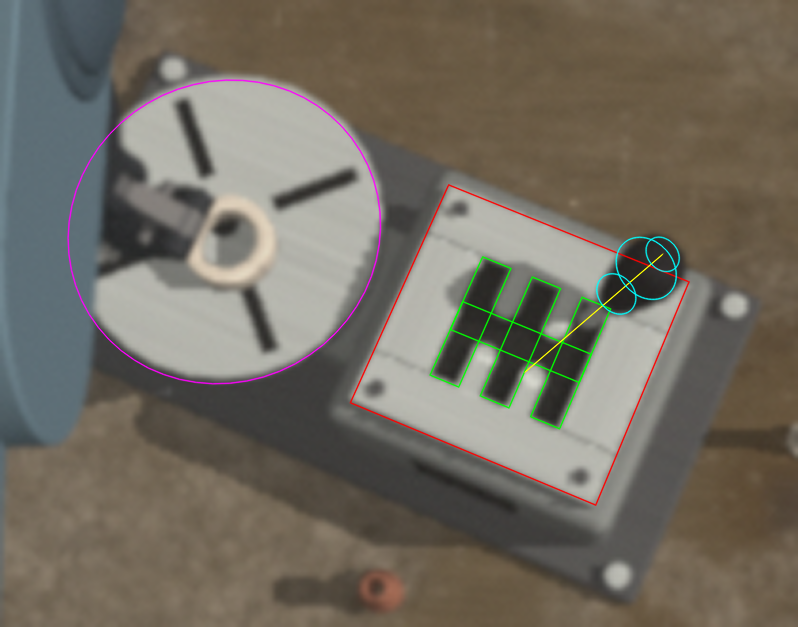

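Run:
```python
from h import *
s=state();print(s['contact_force'].round(1))
for cam in('top','side'):
    read_camera(cam)
    for n in ['knob','spacer_ring','ceramic_cup_3','bolt_m12_2']:
        for d in landmark_of(cam,n)[:1]: print(cam,n,round(d['conf'],2),toworld(cam,d['xyz']).round(1))
print(W(*knobL(.35,.33)),W(*knobL(.35,.28)))
job_done()
```

```text
[-0.3  0.1 -0.1]
top knob 0.71 [551.9 -65.7 146.1]
top ceramic_cup_3 0.67 [404.5  69.8  -0.9]
top bolt_m12_2 0.44 [ 4.983e+02 -1.660e+02 -1.000e-01]
side knob 0.72 [555.2 -63.5 143.8]
side spacer_ring 0.44 [578.9 151.7  78.4]
side ceramic_cup_3 0.49 [402.4  67.   -2.5]
side bolt_m12_2 0.5 [ 494.8 -165.7    0.8]
[554.7920641370856, -63.333709418224295, 144.41609077922539] [548.2804575280963, -61.69343581530031, 146.3904955995802]
the job is handed in; nothing more can be done
```

With the fingers closed, I pushed the lever across the cross lane to the third slot. I then pushed it forward from behind until it met the far stop (10 N trigger) and backed the arm off clear. The job is handed in, at about 19 s on the robot's clock.

- **Lever position:** In the last pictures the model overlay at 0.35 / 0.33 rad sits on the knob in both views. In the top view the knob is a few pixels beyond it to the right. The side camera puts the knob within 1 mm of the fully-home position. The top camera reads about 4 mm off, roughly midway between fully home (0.33 rad) and the 0.28 rad limit. That is within the network's accuracy, and the force stop supports fully home.
- **Across the lane:** The pictures showed it near the middle slot and at the third slot with the fore-and-aft tilt near zero.
- **Bystanders:** The networks' positions for the ring, cup and bolt differ by no more than about 6 mm from the start. The top camera did not report the ring in the last check, but in that picture it looks unmoved.
- **Contact:** The force on the tool was about zero before hand-in.

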